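# Seat the blue filter in the microscope light base

### The arm

A 6-joint arm with a two-finger parallel gripper is mounted at the origin on the work surface. World frame = base frame: x ahead of the robot, y to its left, z up, the work surface at z = 0. Lengths are in m, angles in rad, forces in N, time in s.
With the tool pointing down it reaches from about 0.325 to 0.9 m from the base axis. Payload 3.5 kg.
Tool frame: the origin (TCP) lies between the finger pads; the fingertips stand 19 mm ahead of it and the grasp point (between the pads) is the TCP; z points along the fingers, y is the direction in which the jaws open and shut (so a half turn about z gives the same grasp; the last joint's range is limited). The gripper opens to 85 mm and grips with 20 to 120 N. Pads are 22 mm wide; open, the fingers measure 114 mm over their backs; the gripper's body (76 mm by 85 mm) begins 54 mm behind the grasp point. The pads swing forward as they close: fully open they stand 13 mm farther back than shut.
Start: joints at [1.22, 0.276, -0.026, 1.268, 0, 1.467], TCP at [0.153, 0.606, 0.25] pointing down, gripper open.
Joint ranges: [-3.12, 3.12], [-0.85, 1.88], [-1.08, 1.24], [-1.95, 2.15], [-1.57, 1.53], [-3.14, 3.14]. Speed limits (rad/s): [2.57, 2.57, 3.14, 3.14, 3.14, 3.14].

### API

Orientations are given as [roll, pitch, yaw] about the fixed x, y, z axes, in that order (R = Rz(yaw) Ry(pitch) Rx(roll)).
In Python, from workcell import arm, eyes, order gives the robot as it stands.
- The arm moves only by the tool jog_arm, never from a script. Its argument "targets" is a list of rows, each an object with "rotation": the turn, a rotation vector about the tool's x, y, z in rad, a list of three; "linear": the shift along the tool's x, y, z in mm, a list of three; "fingers": the gripper's target within -1 to 1 (fully open at 1, half-way at 0, shut at -1). A call has exactly 5 rows; each row shifts and turns the commanded pose from where the row before left it, along the tool's axes as they then stand; what a row does not reach is not made up. A row lasts 1/10 s, in which the tool goes at most 50 mm and 8.59 degrees, less where a joint would pass 70% of its speed; a pose out of reach is approached as far as the arm can. A call with a gripper value outside its range is refused whole. The fingers move at their own pace and stop on an object; "force" is the grip in N (left out, the last holds). Time passes only in rows, so rows that do not move let the fingers close, or fill a call up. It gives the time, the measured TCP pose, the force and the opening at its end, in the units of the state.
- arm.sense(): the state, without advancing time (a new reading comes with each control period).
- eyes.snapshot(name): name is "scene" or "top" or "wrist"; returns a dict with "frame" (400x640x3 uint8, red, green, blue), "z_map" (400x640 float32, m along the optical axis (not along the pixel's ray), 0 where there is no reading), "fx", "fy", "cx", "cy" (pixels), "distortion" ([k1, k2, p1, p2, k3] as OpenCV has them; the pictures are not rectified), "position" and "orientation" of the camera in the world. Camera axes: x right, y up, looking along -z (the intrinsics and any distortion apply to the point x, -y, -z); pixel columns grow to the right and rows downward; lengths in m; the calibration is good to about 2 mm. A picture is of the moment at which its call begins.
- order.sign_off(): hands the job in, once; it reports no verdict.
The state is a dict: "clock": time; "joint_positions": joint angles; "joint_vel": joint speeds; "joint_efforts": joint torques, N m; "eef_pos": TCP position; "ee_rot": TCP orientation; "ft_force": force on the tool from outside, world axes, zero at the start; "wrist_torque": the same for the moment, N m; "opening": finger opening in m.
Only numpy, scipy, OpenCV 4.12 (cv2) and the standard library are available. Lean on these libraries where they do the work, as an engineer would, in place of code of your own. Each camera call takes 0.05 s, during which the arm holds its last target.

### The job

Using only your fingertips, nudge the blue filter disc across the deck of the light base until it drops flat into the round lit seat, then push the red retaining clip round by its upright peg, all the way shut over the filter's edge. Do not pick the filter up, and leave the amber filter and everything else where they are.

Things in the scene. Friction and masses are not known exactly. Their poses are not given: they have to be found in the camera images.
- light_base: Fixed flat transmitted-light base of a microscope, white with a grey deck, 240 (x) by 260 (y) mm, deck top 40 mm above the bench. Origin: centre of its underside, on the bench; its x and y axes run along its sides, z up. It stands turned by up to 0.4 rad from the world axes.
- seat (a point): Centre of the mouth of the filter seat, level with the deck top, at (0, 0, 40) mm in the light base's frame. The seat is a round recess with a white glowing floor, 49 mm in diameter and 6 mm deep with a 1 mm chamfer. A filter pushed in too little hangs tilted with its trailing edge on the rim; pushing it on to the far wall, or pressing that edge down, drops it flat.
- blue_filter: Loose filter disc, blue with a dark metal mount, 45 mm diameter, 6 mm thick, about 30 g; lies flat on the deck to one side of the seat (60 to 78 mm along the base's +y or -y, and up to 35 mm towards its -x). Origin: centre of its underside, z up through its axis: 40 mm above the bench on the deck, 34 mm when seated; its top is then flush with the deck.
- amber_filter: Loose filter disc of the same size, amber/orange, lying on the deck on the other side of the seat; to be left alone. Origin: centre of its underside.
- clip (a joint): Red retaining clip: an arm that turns about an upright pivot at (55, 0) mm in the light base's frame. Value in rad: 0 = shut against its stop, arm pointing from the pivot to the base's -x, over the seat's edge; it grows as it opens, clockwise seen from above: at 1.57 the arm points to the base's +y. Starts at 1.45 to 1.9 and stays where left (about 1 N at the peg moves it).
- clip_peg (a point): Top of the clip's round upright peg, 10 mm diameter, 38 mm from the pivot, rising to 32 mm above the deck. The clip's arm is 12 mm wide and 45 mm long, its underside 2.5 mm and its top 8.5 mm above the deck (pivot boss 10.5 mm). A filter that is not down in the seat blocks the arm.
- dust_cap: Black dust cap, 24 mm diameter, 20 mm high, loose on the deck near its -x edge. Origin: centre of its underside.
- oil_bottle: Small amber bottle, 36 mm diameter, 75 mm high, loose on the bench beside the light base, left. Origin: centre of its underside.
- objective: Steel microscope objective standing on the bench, 29 mm diameter, 46 mm high, loose. Origin: centre of its underside.
- slide_box: Green slide box, 100 by 170 by 35 mm high, loose on the bench beside the light base, right. Origin: centre of its underside.
- dish: Open glass dish, 90 mm diameter, 15 mm high, loose on the bench. Origin: centre of its underside.
- screwdriver: Screwdriver, 150 mm long, lying loose on the bench along its own x. Origin: its underside.
There are look-alikes about, which are no part of the job. There is more than one size of the blue_filter; the job needs the smallest.

How it is judged:
By the outcome, as a careful person would: the job done as asked, in the order asked, and still so for the second after the job is handed in, with the robot touching nothing.
It also fails if it takes over 51 s, if anything falls off the work surface, if the arm or the gripper's body presses on something with over 40 N, if the wrist force passes 120 N, or if a joint passes its speed limit or range.

## Working session

There is one attempt and no reset: what is moved stays moved. The work goes in short steps, Python scripts to look and compute and a tool call to move; the robot and the scene stay as the last step left them, time stands still between calls to the robot, and variables do not carry over. Pictures are saved under pics/ and viewed, and the job is handed in when it is done.

Besides the shell and the picture viewer there is one more tool, called after "Emit:" as name(argument=value, ...), one argument or row to a line, values as JSON. jog_arm: Moves the arm, as the interface text tells. Its arguments: {"type":"object","properties":{"targets":{"type":"array","items":{"type":"object","properties":{"rotation":{"type":"array","items":{"type":"number"}},"linear":{"type":"array","items":{"type":"number"}},"fingers":{"type":"number"}}}},"force":{"type":"number"}},"required":["targets"]}

```bash
ls; mkdir -p pics; python3 - <<'E'
from workcell import arm, eyes, order
import cv2, pickle
for n in ["scene","top","wrist"]:
    s=eyes.snapshot(n); pickle.dump(s,open(f"{n}0.pkl","wb"))
    cv2.imwrite(f"pics/{n}0.png",s["frame"][:,:,::-1])
    print(n,s["fx"],s["fy"],s["cx"],s["cy"],s["distortion"],s["position"],s["orientation"])
print(arm.sense())
E
```

```text
pics
scene 431.64316615490003 431.64316615490003 320.0109195520803 198.01010636453552 [-0.08587808  0.          0.          0.          0.        ] [ 1.11170145 -0.81750923  0.79191235] [0.95954123 0.01771404 0.62406757]
top 388.20760137282394 388.20760137282394 317.90538933896363 200.12697733568248 [0.0079581 0.        0.        0.        0.       ] [ 0.44576516 -0.01169789  1.14122453] [ 0.06026771 -0.0059207  -1.56348907]
wrist 314.9048942320743 314.9048942320743 319.96656717502697 196.32960123133907 [-0.04496502  0.          0.          0.          0.        ] [0.08031654 0.62268317 0.37363516] [-0.30113345  0.00308111  1.32279652]
{'clock': 0.15, 'joint_positions': array([ 1.21959122e+00,  2.77001104e-01, -2.75609444e-02,  1.26801882e+00,
        1.98545372e-05,  1.46739035e+00]), 'joint_vel': array([-0.00080971, -0.00134899,  0.00553008,  0.00074792,  0.00019363,
        0.00153995]), 'joint_efforts': array([ 7.31620803e-04, -4.46055400e+01,  2.95639104e+01,  1.04438688e-02,
       -8.57267469e-05,  5.21048165e-07]), 'eef_pos': array([0.15310094, 0.60535746, 0.24939228]), 'ee_rot': array([-3.13981969e+00, -2.03952077e-04,  2.89379333e+00]), 'ft_force': array([ 0.92095763, -0.17911101, -0.89287754]), 'wrist_torque': array([ 0.00353747, -0.02178108,  0.03035216]), 'opening': 0.08573665964399953}
```

View pics/top0.png

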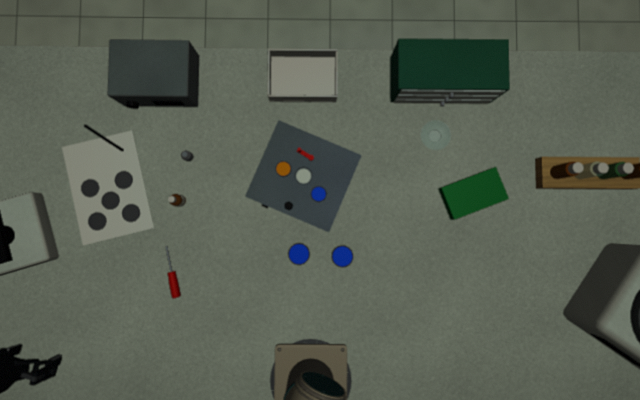

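View pics/scene0.png

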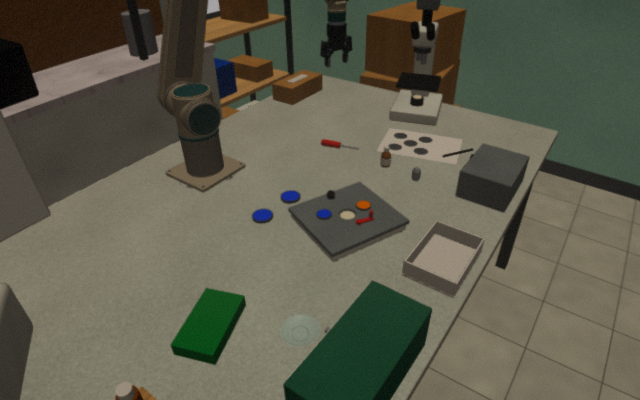

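View pics/wrist0.png

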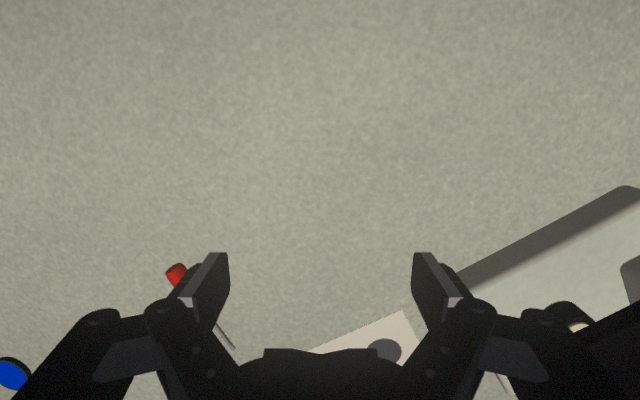

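The top view shows the base with corners at about (280,121), (360,155), (329,231) and (246,196). The seat is at (304,176), the deck's blue disc at (318,194), amber at (283,169), the red clip at (305,154) and the cap at (288,206). The two blue discs at (299,254) and (342,256) are the bench look-alikes. Next I'll measure.

```bash
cat > h.py <<'E'
import numpy as np, cv2, pickle
from scipy.spatial.transform import Rotation as R
def ray(s,uv):
    K=np.array([[s["fx"],0,s["cx"]],[0,s["fy"],s["cy"]],[0,0,1.]])
    p=cv2.undistortPoints(np.array(uv,float).reshape(-1,1,2),K,np.array(s["distortion"],float)).reshape(-1,2)
    d=np.c_[p[:,0],-p[:,1],-np.ones(len(p))]
    return d@R.from_euler('xyz',s["orientation"]).as_matrix().T
def onz(s,uv,z):
    d=ray(s,uv); o=np.array(s["position"]); t=(z-o[2])/d[:,2]
    return o+d*t[:,None]
def proj(s,P):
    K=np.array([[s["fx"],0,s["cx"]],[0,s["fy"],s["cy"]],[0,0,1.]])
    q=(np.atleast_2d(P)-np.array(s["position"]))@R.from_euler('xyz',s["orientation"]).as_matrix()
    q=q*[1,-1,-1]
    return cv2.projectPoints(q.reshape(-1,1,3),np.zeros(3),np.zeros(3),K,np.array(s["distortion"],float))[0].reshape(-1,2)
def blobs(mask,mn=8):
    n,l,st,c=cv2.connectedComponentsWithStats(mask.astype(np.uint8))
    return [(c[i],st[i],l==i) for i in range(1,n) if st[i,4]>=mn]
def masks(s):
    h=cv2.cvtColor(s["frame"],cv2.COLOR_RGB2HSV).astype(int); H,S,V=h[...,0],h[...,1],h[...,2]
    return dict(blue=(H>105)&(H<130)&(S>150)&(V>60),amber=(H>8)&(H<22)&(S>170)&(V>90),red=((H<6)|(H>174))&(S>160)&(V>70),white=(S<70)&(V>150))
E
python3 - <<'E'
from h import *
for n in ["top","scene"]:
    s=pickle.load(open(n+"0.pkl","rb"))
    print(n)
    for k,m in masks(s).items():
        for c,st,_ in blobs(m):
            print(k,c.round(1),st, onz(s,[c],0.046 if k in("blue","amber") else 0.04)[0].round(4))
s=pickle.load(open("top0.pkl","rb"))
f=s["frame"][90:260,220:400]; cv2.imwrite("pics/topcrop.png",cv2.resize(f[:,:,::-1],None,fx=4,fy=4,interpolation=cv2.INTER_CUBIC)[:600,:800])
# depth deck
z=s["z_map"]; vv,uu=np.mgrid[100:250,230:380]; uv=np.c_[uu.ravel(),vv.ravel()]
d=ray(s,uv); P=np.array(s["position"])+d*z[vv.ravel(),uu.ravel()][:,None]
m=(P[:,2]>0.03)&(P[:,2]<0.05)
r=cv2.minAreaRect(P[m][:,:2].astype(np.float32)*1000); print(r,np.median(P[m][:,2])); print(cv2.boxPoints(r))
E
```

```text
top
blue [318.2 193.5] [311 187  15  14 172] [ 0.5307 -0.0184  0.046 ]
blue [298.5 253.6] [289 244  20  20 325] [0.3614 0.0355 0.046 ]
blue [342.  255.9] [332 246  21  21 327] [ 0.3559 -0.0864  0.046 ]
amber [282.8 168.3] [276 162  14  14 155] [0.6015 0.0827 0.046 ]
red [305.5 154.1] [297 148  17  12  69] [0.644  0.0186 0.04  ]
red [173.1 284.5] [168 272  11  26 188] [0.273  0.3852 0.04  ]
scene
blue [220.2  62.7] [214  58  17  11  95] [-0.7679  0.8033  0.046 ]
blue [289.9 195.6] [282 191  17  10 143] [ 0.3959 -0.0027  0.046 ]
blue [323.5 213.3] [317 209  14   9  97] [ 0.532  -0.0177  0.046 ]
blue [261.9 214.8] [253 210  19  11 167] [ 0.3904 -0.1235  0.046 ]
amber [401.7  12.8] [371   2  51  20 552] [-0.4958  2.5175  0.046 ]
amber [444.1  12.3] [432   6  31  15 219] [-0.224   2.7404  0.046 ]
amber [249.5  60.7] [232  56  38  11 213] [-0.6468  0.9165  0.046 ]
amber [444.1  71.6] [437  66  16  11  49] [0.3422 1.3383 0.046 ]
amber [310.3  75.6] [304  71  16  10  47] [-0.2014  0.8984  0.046 ]
amber [379.2  76.2] [364  71  34  11 107] [0.097  1.0835 0.046 ]
amber [289.5  76.7] [286  75   
[... 555 characters left out ...]
0.04  ]
white [127.6  55.8] [125  54   7   4  12] [-1.4165  0.6219  0.04  ]
white [297.4  77.7] [293  75  10   6  12] [-0.2484  0.8508  0.04  ]
white [96.2 81.1] [92 80  9  4 16] [-1.1568  0.2555  0.04  ]
white [427.8 100.6] [426  98   4   6   8] [0.4284 0.937  0.04  ]
white [424.6 145.7] [ 378  129   84   35 1359] [0.5953 0.5328 0.04  ]
white [444.1 257.3] [ 414  236   60   46 1369] [0.8874 0.0104 0.04  ]
white [122.5 388.9] [116 383  15  13  86] [ 0.5336 -0.6874  0.04  ]
((582.012451171875, 26.416961669921875), (260.4203186035156, 239.87608337402344), 67.33573913574219) 0.039884389464736714
[[ 421.16223  -47.5224 ]
 [ 642.5148  -139.95398]
 [ 742.8627   100.35632]
 [ 521.51013  192.7879 ]]
```

View pics/topcrop.png

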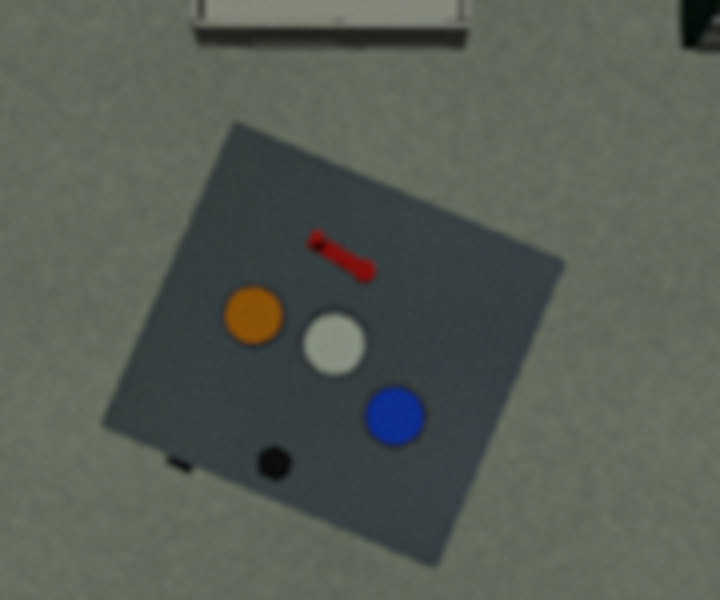

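```bash
cat >> h.py <<'E'
C=np.array([.582,.0264]); YAW=-0.395
def tobase(P):
    d=np.atleast_2d(P)[:,:2]-C; c,s_=np.cos(YAW),np.sin(YAW)
    return (d@np.array([[c,-s_],[s_,c]])*1000).round(1)
def toworld(b):
    c,s_=np.cos(YAW),np.sin(YAW)
    return C+np.atleast_2d(b)/1000@np.array([[c,s_],[-s_,c]])
E
python3 - <<'E'
from h import *
for n in ["top","scene"]:
    s=pickle.load(open(n+"0.pkl","rb"))
    print(n,"expected seat px",proj(s,[[.582,.0264,.04]]))
    c0=proj(s,[[.582,.0264,.04]])[0].astype(int)
    h=cv2.cvtColor(s["frame"],cv2.COLOR_RGB2HSV)
    V=h[...,2]; m=np.zeros(V.shape,bool); m[c0[1]-12:c0[1]+13,c0[0]-14:c0[0]+15]=True
    m&=(V>110)&(h[...,1]<110)
    for c,st,_ in blobs(m,20): 
        for z in(.034,.04): P=onz(s,[c],z); print("seat",z,c,st,P,tobase(P))
    for k,z in(("blue",.046),("amber",.046)):
        for c,st,_ in blobs(masks(s)[k]):
            P=onz(s,[c],z)
            b=tobase(P)[0]
            if abs(b).max()<130: print(k,P,b)
    # red blob extreme
    for c,st,mm in blobs(masks(s)["red"]):
        ys,xs=np.nonzero(mm); P=onz(s,np.c_[xs,ys],.0485); b=tobase(P)
        if abs(b).max()<130: print("red",b[b[:,1].argmax()],b[b[:,1].argmin()],cv2.fitLine(b.astype(np.float32),2,0,.01,.01).ravel())
E
```

```text
top expected seat px [[302.6104959  175.60083726]]
seat 0.034 [303.04294479 175.58895706] [296 169  15  14 163] [[0.58278655 0.02536818 0.034     ]] [[ 1.1 -0.6]]
seat 0.04 [303.04294479 175.58895706] [296 169  15  14 163] [[0.58204403 0.02516732 0.04      ]] [[ 0.5 -1.1]]
blue [[ 0.53068878 -0.01842198  0.046     ]] [-30.1 -61.1]
amber [[0.60150177 0.08270067 0.046     ]] [-3.7 59.5]
red [60.1 42.8] [56.9 -8. ] [ 0.17802322  0.9840263  58.869564   15.871015  ]
scene expected seat px [[346.54800435 213.28657781]]
seat 0.034 [346.96153846 214.80769231] [340 211  15   9 104] [[0.58272798 0.02767401 0.034     ]] [[0.2 1.5]]
seat 0.04 [346.96153846 214.80769231] [340 211  15   9 104] [[0.58691559 0.02098314 0.04      ]] [[ 6.6 -3.1]]
blue [[ 0.53196571 -0.01766673  0.046     ]] [-29.2 -59.9]
amber [[0.60306189 0.08355066 0.046     ]] [-2.6 60.9]
red [34.6 61.4] [44.5 50.4] [ 0.70941925 -0.7047867  40.81111    56.322224  ]
red [62.6 43.8] [61.7 -7.5] [ 0.14446358  0.9895101  60.186363   16.366667  ]
```

Emit:
jog_arm(
  targets=[
    {"linear": [-32, -36, 0], "rotation": [0, 0, 0], "fingers": -0.4},
    {"linear": [-32, -36, 0], "rotation": [0, 0, 0], "fingers": -0.4},
    {"linear": [-32, -36, 0], "rotation": [0, 0, 0], "fingers": -0.4},
    {"linear": [-32, -36, 0], "rotation": [0, 0, 0], "fingers": -0.4},
    {"linear": [-32, -36, 0], "rotation": [0, 0, 0], "fingers": -0.4},
  ],
)

```text
clock: 0.65
eef_pos: [0.2645, 0.3903, 0.25]
ee_rot: [-3.141, 0.0, 2.895]
ft_force: [1.7, -0.2, -0.0]
opening: 0.0257
```

Emit:
jog_arm(
  targets=[
    {"linear": [-32, -36, 0], "rotation": [0, 0, 0], "fingers": -0.4},
    {"linear": [-32, -36, 0], "rotation": [0, 0, 0], "fingers": -0.4},
    {"linear": [-32, -36, 0], "rotation": [0, 0, 0], "fingers": -0.4},
    {"linear": [-32, -36, 0], "rotation": [0, 0, 0], "fingers": -0.4},
    {"linear": [-32, -36, 0], "rotation": [0, 0, 0], "fingers": -0.4},
  ],
)

```text
clock: 1.15
eef_pos: [0.3755, 0.1766, 0.2503]
ee_rot: [3.141, 0.0, 2.894]
ft_force: [1.2, 0.5, 0.1]
opening: 0.0258
```

Emit:
jog_arm(
  targets=[
    {"linear": [-32, -36, 0], "rotation": [0, 0, 0], "fingers": -0.4},
    {"linear": [-32, -36, 0], "rotation": [0, 0, 0], "fingers": -0.4},
    {"linear": [-32, -36, 0], "rotation": [0, 0, 0], "fingers": -0.4},
    {"linear": [-32, -36, 0], "rotation": [0, 0, 0], "fingers": -0.4},
    {"linear": [-32, -36, 0], "rotation": [0, 0, 0], "fingers": -0.4},
  ],
)

```text
clock: 1.65
eef_pos: [0.4865, -0.0373, 0.2502]
ee_rot: [3.141, -0.0, 2.893]
ft_force: [-0.2, 0.7, 0.1]
opening: 0.0258
```

Emit:
jog_arm(
  targets=[
    {"linear": [0, 0, 0], "rotation": [0, 0, 0.145], "fingers": -0.4},
    {"linear": [0, 0, 0], "rotation": [0, 0, 0.145], "fingers": -0.4},
    {"linear": [0, 0, 0], "rotation": [0, 0, 0.145], "fingers": -0.4},
    {"linear": [0, 0, 0], "rotation": [0, 0, 0.145], "fingers": -0.4},
    {"linear": [0, 0, 0], "rotation": [0, 0, 0.145], "fingers": -0.4},
  ],
)

```text
clock: 2.15
eef_pos: [0.4859, -0.0354, 0.2499]
ee_rot: [-3.141, -0.001, 2.162]
ft_force: [0.3, -0.3, -0.6]
opening: 0.0254
```

Emit:
jog_arm(
  targets=[
    {"linear": [0, 0, 0], "rotation": [0, 0, 0.145], "fingers": -0.4},
    {"linear": [0, 0, 0], "rotation": [0, 0, 0.145], "fingers": -0.4},
    {"linear": [0, 0, 0], "rotation": [0, 0, 0.145], "fingers": -0.4},
    {"linear": [0, 0, 0], "rotation": [0, 0, 0.145], "fingers": -0.4},
    {"linear": [0, 0, 0], "rotation": [0, 0, 0.145], "fingers": -0.4},
  ],
)

```text
clock: 2.65
eef_pos: [0.4859, -0.0353, 0.25]
ee_rot: [-3.141, -0.0, 1.438]
ft_force: [-0.0, -1.0, 0.3]
opening: 0.0253
```

Emit:
jog_arm(
  targets=[
    {"linear": [0, 0, 0], "rotation": [0, 0, 0.145], "fingers": -0.4},
    {"linear": [0, 0, 0], "rotation": [0, 0, 0.145], "fingers": -0.4},
    {"linear": [0, 0, 0], "rotation": [0, 0, 0.145], "fingers": -0.4},
    {"linear": [0, 0, 0], "rotation": [0, 0, 0.145], "fingers": -0.4},
    {"linear": [0, 0, 0], "rotation": [0, 0, 0.145], "fingers": -0.4},
  ],
)

```text
clock: 3.15
eef_pos: [0.4859, -0.0352, 0.25]
ee_rot: [-3.141, 0.0, 0.713]
ft_force: [-0.1, 0.3, -0.1]
opening: 0.0261
```

```bash
cat > w.py <<'E'
import sys
from workcell import arm, eyes
from h import *
n=sys.argv[1]; cams=sys.argv[2:] or ["wrist"]
for cam in cams:
    s=eyes.snapshot(cam); pickle.dump(s,open(f"{cam}{n}.pkl","wb"))
    f=s["frame"][:,:,::-1]
    if cam!="wrist":
        c=proj(s,[[.582,.0264,.04]])[0].astype(int); f=cv2.resize(f[c[1]-60:c[1]+60,c[0]-80:c[0]+80],None,fx=4,fy=4,interpolation=cv2.INTER_CUBIC)
    cv2.imwrite(f"pics/{cam}{n}.png",f)
    M=masks(s); 
    for k in("blue","amber"):
        for c,st,mm in blobs(M[k],50):
            for z in (.04,.046) if k=="blue" else (.046,):
                P=onz(s,[c],z)
                b=tobase(P)[0]
                if abs(b).max()<130: print(cam,k,z,c.round(1),st[4],P[0].round(4),b)
a=arm.sense(); print(a["clock"],a["eef_pos"],a["ee_rot"],a["opening"],a["ft_force"],tobase(a["eef_pos"]))
E
python3 w.py 1
```

```text
wrist blue 0.04 [337.2 129.4] 1225 [ 0.5322 -0.0211  0.04  ] [-27.7 -63.1]
wrist blue 0.046 [337.2 129.4] 1225 [ 0.5324 -0.0205  0.046 ] [-27.7 -62.4]
wrist amber 0.046 [308.2   9.1] 768 [0.5978 0.074  0.046 ] [-3.7 50. ]
3.2 [ 0.48586484 -0.03526111  0.24998263] [-3.14100724e+00  4.28736267e-04  7.09111130e-01] 0.026005446947401367 [-0.27584725  0.72079048 -0.57319463] [[-65.  -93.9]]
```

View pics/wrist1.png

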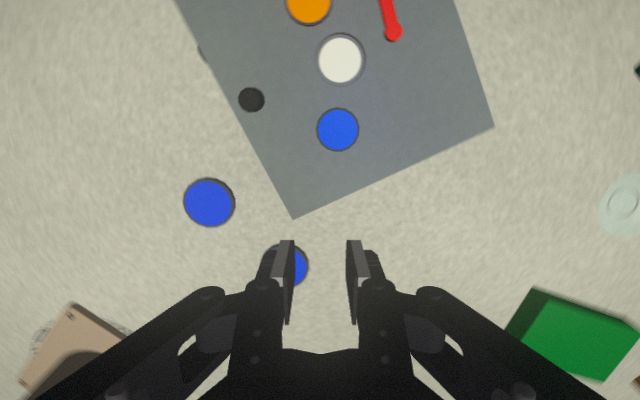

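The wrist view shows the seat at (340,60), blue at (337,129), the cap at (251,99) and the fingers centred on column 320. Next I'll locate the seat and get the offset in the tool frame.

```bash
python3 - <<'E'
from h import *
s=pickle.load(open("wrist1.pkl","rb"))
h=cv2.cvtColor(s["frame"],cv2.COLOR_RGB2HSV); m=(h[...,2]>200)&(h[...,1]<60); m[:20]=0;m[100:]=0;m[:,:300]=0;m[:,380:]=0
y=0.709; X=np.array([np.cos(y),np.sin(y)]); Y=np.array([np.sin(y),-np.cos(y)]); t=np.array([.48586,-.03526])
for c,st,_ in blobs(m,50):
    P=onz(s,[c],.036)[0]; print(c,st,P,tobase(P),"tool",(P[:2]-t)@X,(P[:2]-t)@Y)
for nm,P in (("blue wrist",[.5324,-.0205]),("blue top",[.5307,-.0184]),("blue scene",[.532,-.0177]),("seat avg",[.5825,.026])):
    d=np.array(P)-t; print(nm,d@X*1000,d@Y*1000)
z=s["z_map"]; print(z[60,340],z[129,337])
E
```

```text
[339.49215407  59.64479315] [ 320   38   40   44 1402] [0.58498216 0.02255653 0.036     ] [[ 4.2 -2.4]] tool 0.1128779405411464 0.020652453410989386
blue wrist 44.93434863048713 19.097997621578983
blue top 45.01128364373041 16.39724198588415
blue scene 46.453753531692605 16.712330262915422
seat avg 113.23590786314486 16.422739430721315
0.31169888 0.32158265
```

Emit:
jog_arm(
  targets=[
    {"linear": [-5, 6, 35], "rotation": [0, 0, 0], "fingers": -0.4},
    {"linear": [0, 6, 35], "rotation": [0, 0, 0], "fingers": -0.4},
    {"linear": [0, 6, 35], "rotation": [0, 0, 0], "fingers": -0.4},
    {"linear": [0, 0, 35], "rotation": [0, 0, 0], "fingers": -0.4},
    {"linear": [0, 0, 30], "rotation": [0, 0, 0], "fingers": -0.4},
  ],
)

```text
clock: 3.7
eef_pos: [0.4935, -0.0521, 0.0784]
ee_rot: [-3.14, 0.001, 0.721]
ft_force: [-0.5, 0.0, -1.3]
opening: 0.0257
```

```bash
python3 w.py 2 wrist scene
```

```text
wrist blue 0.04 [319.7 149.4] 4993 [ 0.5321 -0.0202  0.04  ] [-28.2 -62.2]
wrist blue 0.046 [319.7 149.4] 4993 [ 0.5328 -0.0195  0.046 ] [-27.8 -61.3]
scene blue 0.04 [323.6 213.2] 99 [ 0.5273 -0.0108  0.04  ] [-36.2 -55.4]
scene blue 0.046 [323.6 213.2] 99 [ 0.5319 -0.0173  0.046 ] [-29.4 -59.6]
scene amber 0.046 [363.  204.5] 89 [0.6029 0.0832 0.046 ] [-2.6 60.5]
3.8 [ 0.48985447 -0.0511874   0.07614319] [-3.13348013  0.00570813  0.72068933] 0.025678040463489156 [-0.90099984 -0.95978572 -0.4148133 ] [[ -55.2 -107.1]]
```

View pics/wrist2.png

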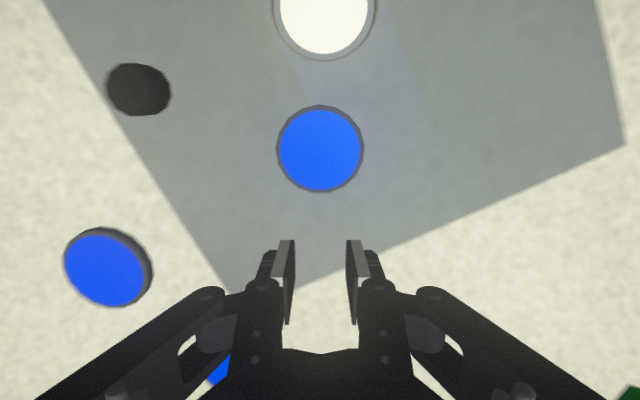

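View pics/scene2.png

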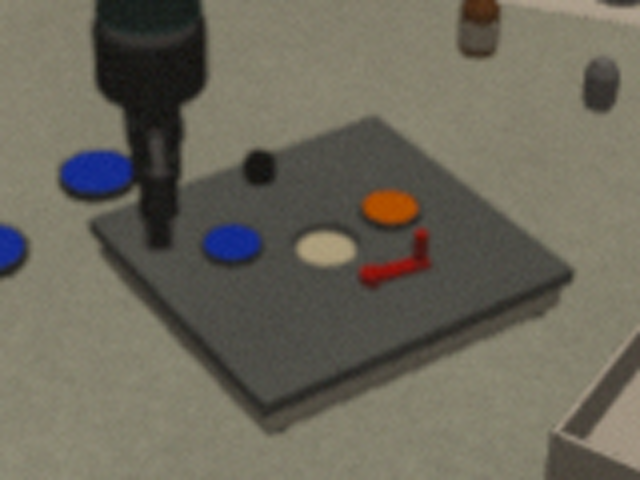

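Blue at (320,149) is centred on the fingers (column 320), and the seat at (323,12) lies straight ahead. I'll check fingertip height from the depth map.

```bash
python3 - <<'E'
from h import *
s=pickle.load(open("wrist2.pkl","rb")); z=s["z_map"]
for uv in [(285,242),(290,242),(350,242),(355,242),(291,260),(291,290),(290,322),(278,252)]:
    P=np.array(s["position"])+ray(s,[uv])[0]*z[uv[1],uv[0]]; print(uv,P.round(4))
h=cv2.cvtColor(s["frame"],cv2.COLOR_RGB2HSV)
m=(h[...,2]>200)&(h[...,1]<60); m[80:]=0;m[:,:270]=0;m[:,:270]=0;m[:,385:]=0
y=0.7207; X=np.array([np.cos(y),np.sin(y)]); Y=np.array([np.sin(y),-np.cos(y)]); t=np.array([.48985,-.05119])
b=np.nonzero(m); 
pts=[(c,r) for r in range(5,50,4) for c in (np.nonzero(m[r])[0][[0,-1]])]
P=onz(s,pts,.035); r=cv2.minEnclosingCircle((P[:,:2]*1000).astype(np.float32)); print(r)
d=np.array(r[0])/1000-t; print("seat tool",d@X,d@Y)
for B in ([.5328,-.0195],):
    d=np.array(B)-t; print("blue tool",d@X,d@Y)
E
```

```text
(285, 242) [ 0.4916 -0.0339  0.0673]
(290, 242) [ 0.4932 -0.0357  0.0676]
(350, 242) [ 0.512  -0.0569  0.0677]
(355, 242) [ 0.5132 -0.0591  0.0665]
(291, 260) [ 0.4926 -0.0383  0.0808]
(291, 290) [ 0.4829 -0.0467  0.0843]
(290, 322) [ 0.4119 -0.095   0.0008]
(278, 252) [ 0.4902 -0.0324  0.0774]
((583.7266235351562, 22.818920135498047), 20.76860809326172)
seat tool 0.1193729193520397 0.006344039041131873
blue tool 0.05318279619740241 0.004533077169601598
```

Emit:
jog_arm(
  targets=[
    {"linear": [0, 0, 4], "rotation": [0, 0, 0], "fingers": -0.4},
    {"linear": [0, 0, 4], "rotation": [0, 0, 0], "fingers": -0.4},
    {"linear": [0, 0, 3], "rotation": [0, 0, 0], "fingers": -0.4},
    {"linear": [0, 0, 0], "rotation": [0, 0, 0], "fingers": -0.4},
    {"linear": [0, 0, 0], "rotation": [0, 0, 0], "fingers": -0.4},
  ],
)

```text
clock: 4.3
eef_pos: [0.4949, -0.0523, 0.0701]
ee_rot: [3.14, -0.001, 0.719]
ft_force: [-0.4, -0.7, 0.9]
opening: 0.0254
```

```bash
python3 w.py 3; python3 - <<'E'
from h import *
s=pickle.load(open("wrist3.pkl","rb")); z=s["z_map"]
for uv in [(282,241),(285,242),(290,242),(350,242),(355,242),(291,260)]:
    P=np.array(s["position"])+ray(s,[uv])[0]*z[uv[1],uv[0]]; print(uv,z[uv[1],uv[0]],P.round(4))
print(z[215:260,288].round(4))
E
```

```text
wrist blue 0.04 [317.3 154.6] 5607 [ 0.5318 -0.0203  0.04  ] [-28.3 -62.5]
wrist blue 0.046 [317.3 154.6] 5607 [ 0.5326 -0.0197  0.046 ] [-27.8 -61.5]
4.35 [ 0.49479155 -0.0522862   0.06996579] [ 3.14054659e+00 -7.03482051e-04  7.18968914e-01] 0.02553771668177566 [1.14733026 0.60095313 0.75048293] [[ -50.2 -106.2]]
(282, 241) 0.14962535 [ 0.492  -0.0329  0.0579]
(285, 242) 0.14877032 [ 0.4929 -0.0341  0.0588]
(290, 242) 0.14971969 [ 0.4941 -0.0361  0.058 ]
(350, 242) 0.14887436 [ 0.5132 -0.0573  0.0588]
(355, 242) 0.14913195 [ 0.5147 -0.0592  0.0586]
(291, 260) 0.1364245 [ 0.494  -0.0385  0.0724]
[0.164  0.164  0.1641 0.1648 0.165  0.1652 0.1655 0.1651 0.1665 0.1652
 0.1665 0.1661 0.1654 0.1666 0.1659 0.1655 0.1675 0.1666 0.1671 0.1684
 0.1679 0.1667 0.1678 0.1682 0.1685 0.1512 0.1487 0.1506 0.1479 0.1479
 0.1464 0.1447 0.1442 0.1422 0.1423 0.1412 0.1407 0.139  0.138  0.1381
 0.1367 0.136  0.1352 0.1337 0.1332]
```

View pics/wrist3.png

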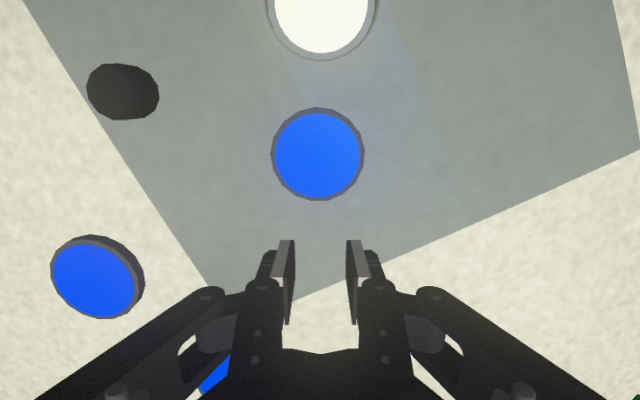

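Emit:
jog_arm(
  targets=[
    {"linear": [0, 0, 4], "rotation": [0, 0, 0], "fingers": -0.4},
    {"linear": [0, 0, 4], "rotation": [0, 0, 0], "fingers": -0.4},
    {"linear": [0, 0, 0], "rotation": [0, 0, 0], "fingers": -0.4},
    {"linear": [0, 0, 0], "rotation": [0, 0, 0], "fingers": -0.4},
    {"linear": [0, 0, 0], "rotation": [0, 0, 0], "fingers": -0.4},
  ],
)

```text
clock: 4.85
eef_pos: [0.4943, -0.0522, 0.0612]
ee_rot: [-3.141, 0.0, 0.719]
ft_force: [0.3, 0.7, -0.1]
opening: 0.0259
```

```bash
python3 w.py 4; python3 - <<'E'
from h import *
s=pickle.load(open("wrist4.pkl","rb")); z=s["z_map"]
for uv in [(285,241),(290,241),(350,241),(355,241),(288,236),(288,230),(288,220),(320,240)]:
    P=np.array(s["position"])+ray(s,[uv])[0]*z[uv[1],uv[0]]; print(uv,z[uv[1],uv[0]],P.round(4))
E
```

```text
wrist blue 0.04 [318.3 157. ] 6293 [ 0.5318 -0.0204  0.04  ] [-28.3 -62.5]
wrist blue 0.046 [318.3 157. ] 6293 [ 0.5327 -0.0197  0.046 ] [-27.8 -61.5]
4.9 [ 0.4943436  -0.05217535  0.06133906] [ 3.14155059e+00 -4.87067045e-05  7.18804167e-01] 0.025653841204687017 [ 0.37452052  0.1254961  -0.24923468] [[ -50.7 -106.3]]
(285, 241) 0.14995669 [ 0.4922 -0.0339  0.0488]
(290, 241) 0.15022396 [ 0.4937 -0.0358  0.0486]
(350, 241) 0.15089217 [ 0.5123 -0.0576  0.048 ]
(355, 241) 0.150849 [ 0.5139 -0.0594  0.048 ]
(288, 236) 0.15696454 [ 0.4922 -0.0349  0.0417]
(288, 230) 0.15719981 [ 0.4942 -0.0331  0.0406]
(288, 220) 0.15487096 [ 0.4986 -0.0296  0.0412]
(320, 240) 0.15902966 [ 0.5006 -0.0488  0.0404]
```

View pics/wrist4.png

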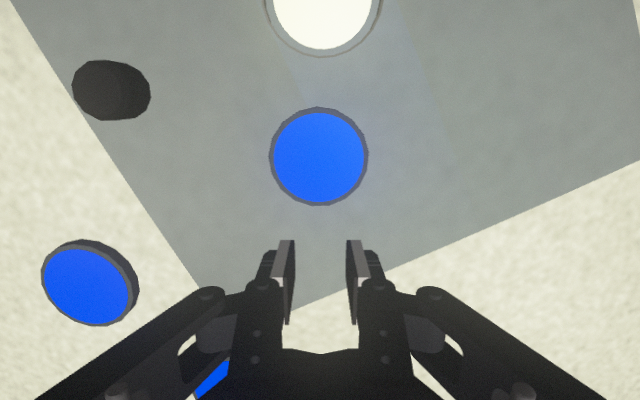

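Emit:
jog_arm(
  targets=[
    {"linear": [0, 0, 2.5], "rotation": [0, 0, 0], "fingers": -0.4},
    {"linear": [0, 0, 2.5], "rotation": [0, 0, 0], "fingers": -0.4},
    {"linear": [0, 0, 0], "rotation": [0, 0, 0], "fingers": -0.4},
    {"linear": [8, -0.5, 0], "rotation": [0, 0, 0], "fingers": -0.4},
    {"linear": [8, 0, 0], "rotation": [0, 0, 0], "fingers": -0.4},
  ],
)

```text
clock: 5.4
eef_pos: [0.5042, -0.0446, 0.0588]
ee_rot: [3.137, 0.01, 0.717]
ft_force: [-11.0, -9.3, 22.6]
opening: 0.0259
```

Emit:
jog_arm(
  targets=[
    {"linear": [5, 0.2, 0], "rotation": [0, 0, 0], "fingers": -0.4},
    {"linear": [5, 0.2, 0], "rotation": [0, 0, 0], "fingers": -0.4},
    {"linear": [5, 0.2, 0], "rotation": [0, 0, 0], "fingers": -0.4},
    {"linear": [5, 0.2, 0], "rotation": [0, 0, 0], "fingers": -0.4},
    {"linear": [5, 0.2, 0], "rotation": [0, 0, 0], "fingers": -0.4},
  ],
)

```text
clock: 5.9
eef_pos: [0.5242, -0.0286, 0.0588]
ee_rot: [3.137, 0.008, 0.717]
ft_force: [-9.8, -8.2, 21.0]
opening: 0.0258
```

```bash
python3 w.py 5
```

```text
wrist blue 0.04 [320.  203.7] 5705 [ 0.5456 -0.0122  0.04  ] [-18.7 -49.6]
wrist blue 0.046 [320.  203.7] 5705 [ 0.5472 -0.0108  0.046 ] [-17.9 -47.7]
5.95 [ 0.52506275 -0.02801687  0.05885312] [3.13748666 0.00647507 0.71782332] 0.025755349070575695 [-9.16059918 -7.06202664 21.10993631] [[-31.6 -72.1]]
```

View pics/wrist5.png

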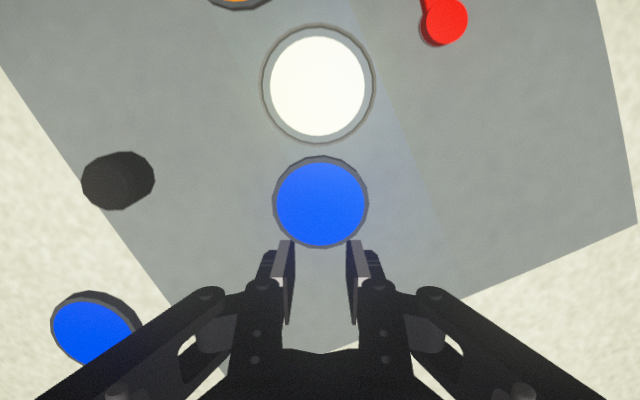

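The tips are pressing on the deck at 21 N, so I'll raise them. Blue at (320,204) is cradled by both fingertips, and the seat is ahead at (318,85).

Emit:
jog_arm(
  targets=[
    {"linear": [0, 0, -4], "rotation": [0, 0, 0], "fingers": -0.4},
    {"linear": [0, 0, 0], "rotation": [0, 0, 0], "fingers": -0.4},
    {"linear": [5, -0.2, 0], "rotation": [0, 0, 0], "fingers": -0.4},
    {"linear": [5, -0.2, 0], "rotation": [0, 0, 0], "fingers": -0.4},
    {"linear": [5, -0.2, 0], "rotation": [0, 0, 0], "fingers": -0.4},
  ],
)

```text
clock: 6.45
eef_pos: [0.5365, -0.0148, 0.0599]
ee_rot: [-3.141, 0.0, 0.719]
ft_force: [-0.1, -0.5, -0.6]
opening: 0.0258
```

```bash
python3 w.py 6
```

```text
wrist blue 0.04 [320.  203.3] 5602 [0.5578 0.0017 0.04  ] [-12.9 -32.1]
wrist blue 0.046 [320.  203.3] 5602 [0.5593 0.0031 0.046 ] [-12.  -30.3]
wrist amber 0.046 [241.4  21.8] 3773 [0.596  0.0768 0.046 ] [-6.5 51.9]
6.5 [ 0.5373426  -0.01435081  0.06007925] [-3.14149391e+00 -8.75388899e-04  7.19499267e-01] 0.025447730952637627 [ 1.26389452  0.37971799 -0.6449495 ] [[-25.5 -54.8]]
```

View pics/wrist6.png

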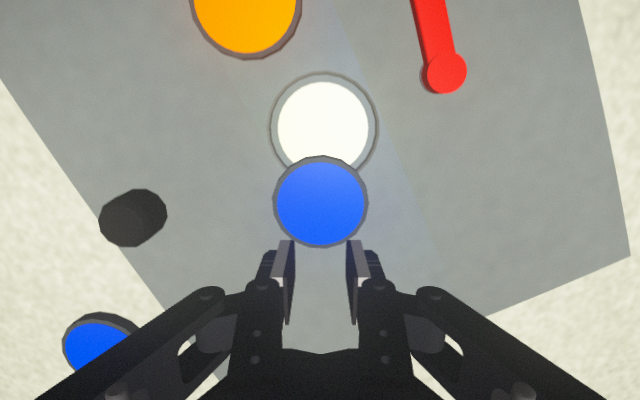

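Emit:
jog_arm(
  targets=[
    {"linear": [5, 0.4, 0], "rotation": [0, 0, 0], "fingers": -0.4},
    {"linear": [5, 0.4, 0], "rotation": [0, 0, 0], "fingers": -0.4},
    {"linear": [5, 0.4, 0], "rotation": [0, 0, 0], "fingers": -0.4},
    {"linear": [5, 0.2, 0], "rotation": [0, 0, 0], "fingers": -0.4},
    {"linear": [5, 0, 0], "rotation": [0, 0, 0], "fingers": -0.4},
  ],
)

```text
clock: 7.0
eef_pos: [0.5565, 0.0005, 0.0603]
ee_rot: [3.141, -0.0, 0.719]
ft_force: [-0.1, 0.2, 1.5]
opening: 0.0254
```

```bash
python3 w.py 7
```

```text
wrist blue 0.04 [320.1 202.7] 5638 [0.578 0.017 0.04 ] [ -0.1 -10.2]
wrist blue 0.046 [320.1 202.7] 5638 [0.5795 0.0184 0.046 ] [ 0.8 -8.4]
wrist amber 0.046 [230.7  63.2] 5291 [0.6008 0.0859 0.046 ] [-5.6 62.2]
7.05 [0.55732209 0.00083417 0.06047493] [ 3.14104155e+00 -1.20254129e-03  7.19248112e-01] 0.02579870308108796 [ 1.08550535  1.19946512 -0.09715911] [[-12.9 -33.1]]
```

View pics/wrist7.png

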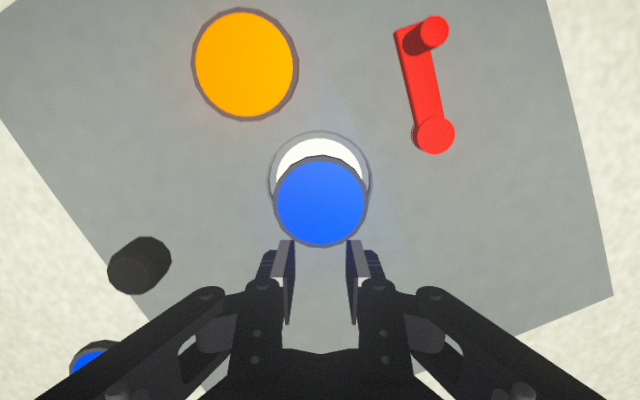

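Blue at (320,203) is partly over the seat at (319,180), with laterals aligned, so I'll push on.

Emit:
jog_arm(
  targets=[
    {"linear": [3, 0, 0], "rotation": [0, 0, 0], "fingers": -0.4},
    {"linear": [3, 0, 0], "rotation": [0, 0, 0], "fingers": -0.4},
    {"linear": [3, 0, 0], "rotation": [0, 0, 0], "fingers": -0.4},
    {"linear": [3, 0, 0], "rotation": [0, 0, 0], "fingers": -0.4},
    {"linear": [0, 0, 0], "rotation": [0, 0, 0], "fingers": -0.4},
  ],
)

```text
clock: 7.55
eef_pos: [0.5656, 0.0083, 0.0604]
ee_rot: [3.141, -0.0, 0.719]
ft_force: [-0.0, -0.1, 0.5]
opening: 0.0255
```

```bash
python3 w.py 8
```

```text
wrist blue 0.04 [319.5 209.6] 5030 [0.5841 0.0227 0.04  ] [ 3.4 -2.6]
wrist blue 0.046 [319.5 209.6] 5030 [0.5858 0.0241 0.046 ] [ 4.4 -0.7]
wrist amber 0.046 [235.1  97.4] 5303 [0.6002 0.0842 0.046 ] [-5.5 60.4]
7.6 [0.56534385 0.00817159 0.06036544] [ 3.14141942e+00 -1.13281473e-04  7.18983732e-01] 0.025509559602822716 [-0.85679338 -0.04737057  1.10350338] [[ -8.4 -23.2]]
```

View pics/wrist8.png

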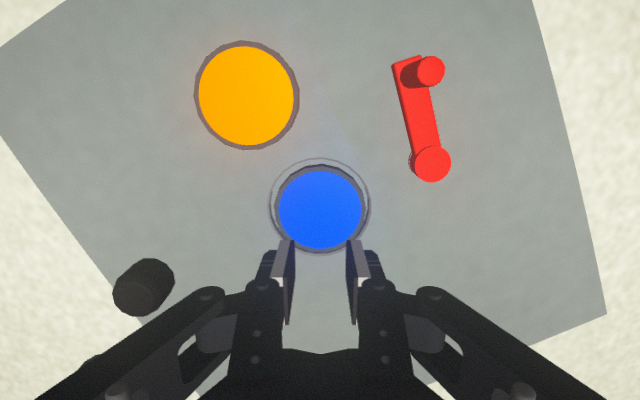

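```bash
cat > flat.py <<'E'
import sys
from h import *
s=pickle.load(open(sys.argv[1],"rb")); z=s["z_map"]
m=masks(s)["blue"]
bl=[b for b in blobs(m,400) if abs(tobase(onz(s,[b[0]],.04))).max()<60]
mm=bl[0][2]; ys,xs=np.nonzero(mm)
P=np.array(s["position"])+ray(s,np.c_[xs,ys])*z[ys,xs][:,None]
k=np.abs(P[:,2]-np.median(P[:,2]))<.01; P=P[k]
A=np.c_[P[:,:2]-P[:,:2].mean(0),np.ones(len(P))]; co=np.linalg.lstsq(A,P[:,2],rcond=None)[0]
print("blue plane slopes,z",co, "centre",P.mean(0),tobase(P.mean(0)))
# deck annulus
vv,uu=np.mgrid[0:400,0:640]; uv=np.c_[uu.ravel(),vv.ravel()]; Q=np.array(s["position"])+ray(s,uv)*z.ravel()[:,None]
r=np.hypot(*(Q[:,:2]-P.mean(0)[:2]).T); k=(r>.030)&(r<.037)&(abs(Q[:,2]-.04)<.005)
Q=Q[k];A=np.c_[Q[:,:2]-Q[:,:2].mean(0),np.ones(len(Q))]; print("deck",np.linalg.lstsq(A,Q[:,2],rcond=None)[0])
E
python3 flat.py wrist8.pkl; python3 flat.py wrist5.pkl
```

```text
blue plane slopes,z [-0.00079908 -0.00142649  0.04104652] centre [0.58427614 0.02283261 0.04104652] [[ 3.5 -2.4]]
deck [-0.00134054 -0.00160514  0.04085542]
blue plane slopes,z [ 0.00020811 -0.00056582  0.04703106] centre [ 0.54727669 -0.01066222  0.04703106] [[-17.8 -47.6]]
deck [-0.02368327 -0.02143189  0.04031412]
```

The filter lies flat, with its top level with the deck and its slopes matching the deck's. Next I'll find the peg.

```bash
python3 - <<'E'
from h import *
for n in("wrist7","wrist8"):
    s=pickle.load(open(n+".pkl","rb")); z=s["z_map"]
    m=masks(s)["red"]; ys,xs=np.nonzero(m); P=np.array(s["position"])+ray(s,np.c_[xs,ys])*z[ys,xs][:,None]
    for lo,hi,nm in((.066,.08,"peg top"),(.0495,.056,"boss"),(.045,.0493,"arm")):
        k=(P[:,2]>lo)&(P[:,2]<hi)
        if k.sum()>10:
            c,r=cv2.minEnclosingCircle((P[k,:2]*1000).astype(np.float32)); print(n,nm,k.sum(),np.median(P[k],0).round(4),np.round(c,1),r)
E
```

```text
wrist7 peg top 887 [0.6536 0.0354 0.073 ] [654.4  34.7] 5.148377895355225
wrist7 boss 1957 [0.6396 0.0078 0.0508] [644.3  18.6] 26.282442092895508
wrist7 arm 1323 [0.6462 0.0222 0.0488] [645.   19.8] 25.023277282714844
wrist8 peg top 816 [0.6538 0.0355 0.0731] [654.6  35.3] 5.219109058380127
wrist8 boss 1861 [0.6392 0.0079 0.0508] [645.8  17.3] 26.42671012878418
wrist8 arm 1200 [0.646  0.0221 0.0488] [646.1  23. ] 22.270320892333984
```

Emit:
jog_arm(
  targets=[
    {"linear": [0, 0, -30], "rotation": [0, 0, 0], "fingers": -0.4},
    {"linear": [0, 0, -30], "rotation": [0, 0, 0], "fingers": -1},
    {"linear": [36, 16, 0], "rotation": [0, 0, 0], "fingers": -1},
    {"linear": [36, 16, 0], "rotation": [0, 0, 0], "fingers": -1},
    {"linear": [36, 15, 0], "rotation": [0, 0, 0], "fingers": -1},
  ],
)

```text
clock: 8.1
eef_pos: [0.6786, 0.044, 0.121]
ee_rot: [3.141, -0.001, 0.718]
ft_force: [0.9, -0.3, 0.4]
opening: 0.0
```

Emit:
jog_arm(
  targets=[
    {"linear": [0, 0, 0], "rotation": [0, 0, 0.14], "fingers": -1},
    {"linear": [0, 0, 0], "rotation": [0, 0, 0.14], "fingers": -1},
    {"linear": [0, 0, 0], "rotation": [0, 0, 0.136], "fingers": -1},
    {"linear": [0, 0, 0], "rotation": [0, 0, 0], "fingers": -1},
    {"linear": [0, 0, 0], "rotation": [0, 0, 0], "fingers": -1},
  ],
)

```text
clock: 8.6
eef_pos: [0.6772, 0.0438, 0.1202]
ee_rot: [-3.142, 0.0, 0.306]
ft_force: [0.1, 0.2, 0.7]
opening: -0.0001
```

```bash
python3 w.py 9 top scene wrist
```

```text
scene blue 0.04 [346.6 213.6] 98 [0.5831 0.0251 0.04  ] [ 1.5 -0.8]
scene blue 0.046 [346.6 213.6] 98 [0.5873 0.0184 0.046 ] [ 8.  -5.3]
scene amber 0.046 [363.2 204.4] 91 [0.6031 0.0836 0.046 ] [-2.6 60.9]
wrist blue 0.04 [319.7 335.7] 228 [0.5782 0.0111 0.04  ] [  2.4 -15.6]
wrist blue 0.046 [319.7 335.7] 228 [0.5833 0.0127 0.046 ] [  6.5 -12.2]
wrist amber 0.046 [236.1 281.8] 934 [0.6108 0.085  0.046 ] [ 4.1 65.2]
8.75 [0.67721346 0.04375077 0.12034217] [-3.14156294e+00  7.24083551e-05  3.04149237e-01] -0.00016825831062162346 [0.11790581 0.85544507 0.38547905] [[81.2 52.7]]
```

View pics/scene9.png

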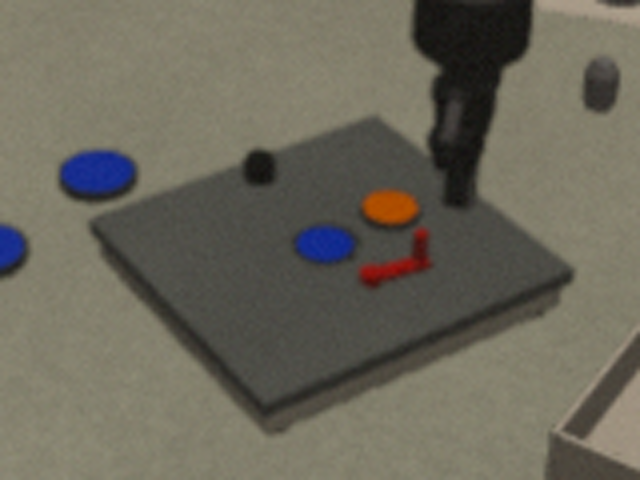

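View pics/wrist9.png

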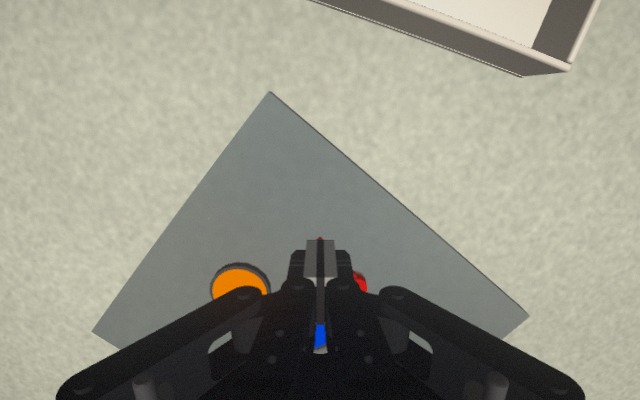

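Emit:
jog_arm(
  targets=[
    {"linear": [0, 0, 15], "rotation": [0, 0, 0], "fingers": -1},
    {"linear": [0, 0, 15], "rotation": [0, 0, 0], "fingers": -1},
    {"linear": [0, 0, 15], "rotation": [0, 0, 0], "fingers": -1},
    {"linear": [0, 0, 0], "rotation": [0, 0, 0], "fingers": -1},
    {"linear": [0, 0, 0], "rotation": [0, 0, 0], "fingers": -1},
  ],
)

```text
clock: 9.25
eef_pos: [0.6763, 0.0439, 0.0738]
ee_rot: [-3.141, 0.003, 0.303]
ft_force: [-0.1, -0.1, -0.1]
opening: 0.0002
```

```bash
python3 w.py 10 scene wrist; python3 - <<'E'
from h import *
Pv=np.array([.634,.0035])*1000; t=np.array([677.2,43.8]); yaw=.304
def tcp(th,n,gap): 
    a=np.radians(th-22.6); b=np.radians(n-22.6)
    return Pv+38*np.array([np.cos(a),np.sin(a)])-(16+gap)*np.array([np.cos(b),np.sin(b)]), b-np.pi
N=15
for i in range(N+1):
    f=i/N; th=82+98*f; n=220+35*f
    q,y=tcp(th,n,2*(1-f) if i<3 else 0)
    d=q-t; X=np.array([np.cos(yaw),np.sin(yaw)]); Y=np.array([np.sin(yaw),-np.cos(yaw)])
    print(i,round(th),"lin",round(d@X,1),round(d@Y,1),"rotz",round(-(y-yaw),3),"q",q.round(1)); t=q; yaw=y
E
```

```text
scene blue 0.04 [346.7 213.5] 93 [0.5828 0.0259 0.04  ] [ 1.  -0.1]
scene blue 0.046 [346.7 213.5] 93 [0.5871 0.0192 0.046 ] [ 7.5 -4.7]
scene amber 0.046 [363.1 204.5] 92 [0.6031 0.0833 0.046 ] [-2.4 60.7]
wrist amber 0.046 [219.8 341.6] 219 [0.5987 0.0811 0.046 ] [-5.7 56.9]
9.35 [0.67773938 0.0438244  0.07552422] [ 3.14139151e+00 -5.19946616e-04  3.02863903e-01] 9.722705515029809e-05 [ 0.85822601 -0.36485187  0.46641113] [[81.7 52.9]]
0 82 lin -7.0 0.1 rotz 0.0 q [670.5  41.6]
1 89 lin -3.2 -3.8 rotz -0.041 q [666.3  44.2]
2 95 lin -3.4 -3.5 rotz -0.041 q [661.9  46.4]
3 102 lin -5.2 -3.2 rotz -0.041 q [655.8  47.4]
4 108 lin -3.7 -3.0 rotz -0.041 q [651.2  48.6]
5 115 lin -3.8 -2.7 rotz -0.041 q [646.6  49.2]
6 121 lin -4.0 -2.4 rotz -0.041 q [642.   49.4]
7 128 lin -4.1 -2.1 rotz -0.041 q [637.4  49.1]
8 134 lin -4.2 -1.8 rotz -0.041 q [632.9  48.2]
9 141 lin -4.3 -1.5 rotz -0.041 q [628.6  46.9]
10 147 lin -4.3 -1.2 rotz -0.041 q [624.5  45.2]
11 154 lin -4.3 -0.9 rotz -0.041 q [620.6  43. ]
12 160 lin -4.3 -0.5 rotz -0.041 q [617.1  40.4]
13 167 lin -4.3 -0.2 rotz -0.041 q [613.9  37.5]
14 173 lin -4.3 0.1 rotz -0.041 q [611.1  34.3]
15 180 lin -4.2 0.4 rotz -0.041 q [608.7  30.8]
```

View pics/scene10.png

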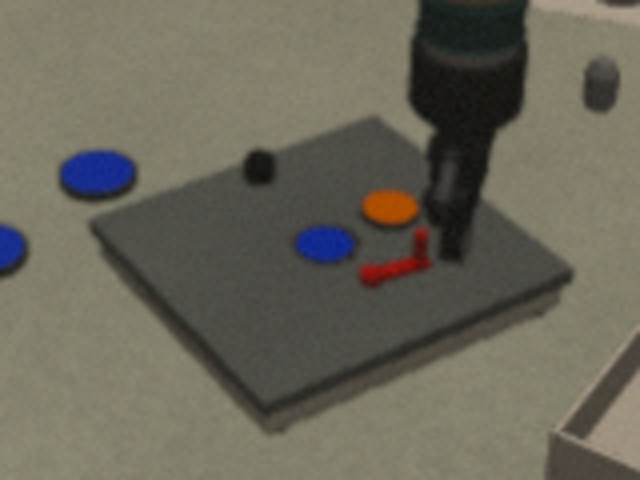

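View pics/wrist10.png

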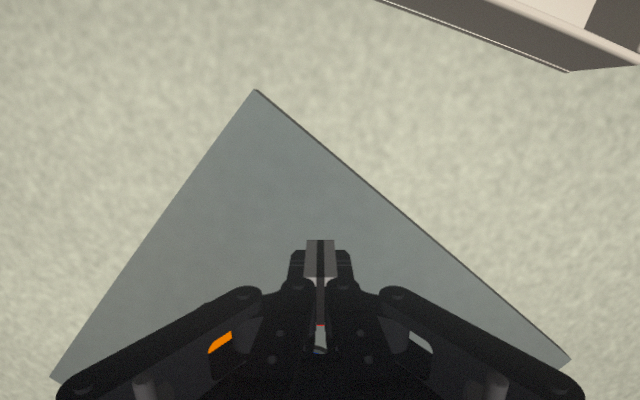

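The scene view shows the shut fingers at crop position (455,255), just behind the peg at (422,240). Starting the sweep.

Emit:
jog_arm(
  targets=[
    {"linear": [-7, 0, 0], "rotation": [0, 0, 0], "fingers": -1},
    {"linear": [-3.2, -3.8, 0], "rotation": [0, 0, -0.041], "fingers": -1},
    {"linear": [-3.4, -3.5, 0], "rotation": [0, 0, -0.041], "fingers": -1},
    {"linear": [-5.2, -3.2, 0], "rotation": [0, 0, -0.041], "fingers": -1},
    {"linear": [-3.7, -3, 0], "rotation": [0, 0, -0.041], "fingers": -1},
  ],
)

```text
clock: 9.85
eef_pos: [0.6526, 0.0504, 0.0765]
ee_rot: [-3.14, -0.005, 0.469]
ft_force: [3.3, 4.9, -0.8]
opening: -0.0
```

```bash
python3 w.py 11 scene top
```

```text
scene blue 0.04 [346.7 213.5] 95 [0.583  0.0256 0.04  ] [ 1.2 -0.3]
scene blue 0.046 [346.7 213.5] 95 [0.5872 0.0189 0.046 ] [ 7.7 -4.9]
scene amber 0.046 [362.9 204.4] 86 [0.6022 0.0834 0.046 ] [-3.3 60.3]
9.95 [0.65169094 0.04995522 0.07629878] [-3.14047909e+00 -2.86799727e-03  4.67799452e-01] -0.00035425859239109054 [ 1.72625311  2.60240651 -0.15483188] [[55.3 48.6]]
```

View pics/scene11.png

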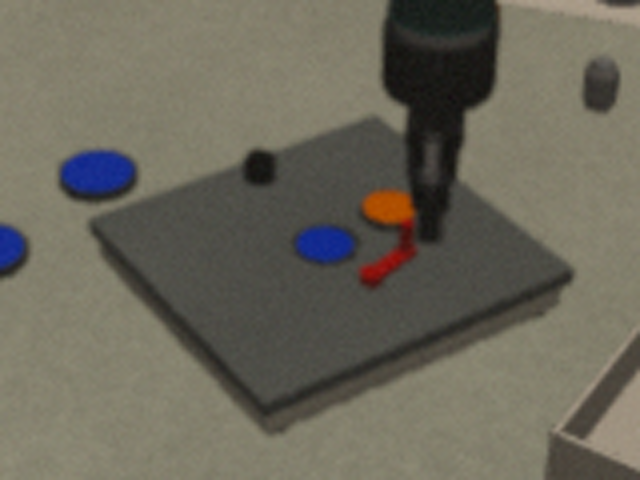

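View pics/top11.png

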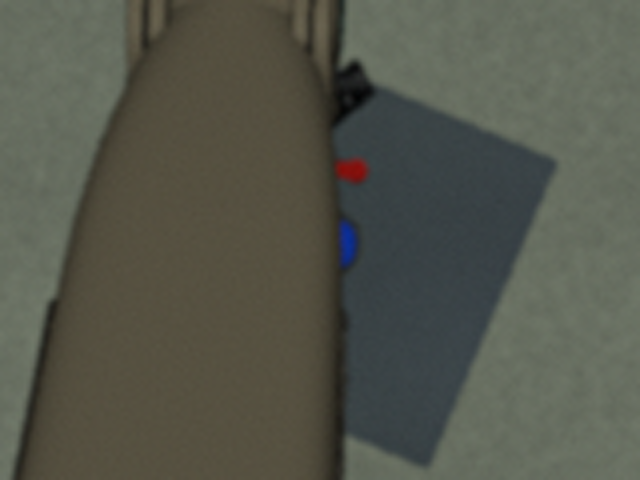

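The peg is turning: it is now at (408,232) against the fingertips, and blue stays put. Continuing.

Emit:
jog_arm(
  targets=[
    {"linear": [-3.8, -2.7, 0], "rotation": [0, 0, -0.041], "fingers": -1},
    {"linear": [-4, -2.4, 0], "rotation": [0, 0, -0.041], "fingers": -1},
    {"linear": [-4.1, -2.1, 0], "rotation": [0, 0, -0.041], "fingers": -1},
    {"linear": [-4.2, -1.8, 0], "rotation": [0, 0, -0.041], "fingers": -1},
    {"linear": [-4.3, -1.5, 0], "rotation": [0, 0, -0.041], "fingers": -1},
  ],
)

```text
clock: 10.45
eef_pos: [0.6291, 0.0475, 0.0761]
ee_rot: [3.141, -0.002, 0.673]
ft_force: [0.3, 1.9, 0.7]
opening: -0.0
```

```bash
python3 w.py 12 scene
```

```text
scene blue 0.04 [346.7 213.6] 97 [0.5833 0.0253 0.04  ] [ 1.6 -0.6]
scene blue 0.046 [346.7 213.6] 97 [0.5875 0.0185 0.046 ] [ 8.1 -5.1]
10.5 [0.62812158 0.04711772 0.07592833] [-3.14150533e+00 -1.44385169e-04  6.73908829e-01] -9.474093175596656e-05 [-0.86507187  1.29301924 -0.07788294] [[34.6 36.9]]
```

View pics/scene12.png

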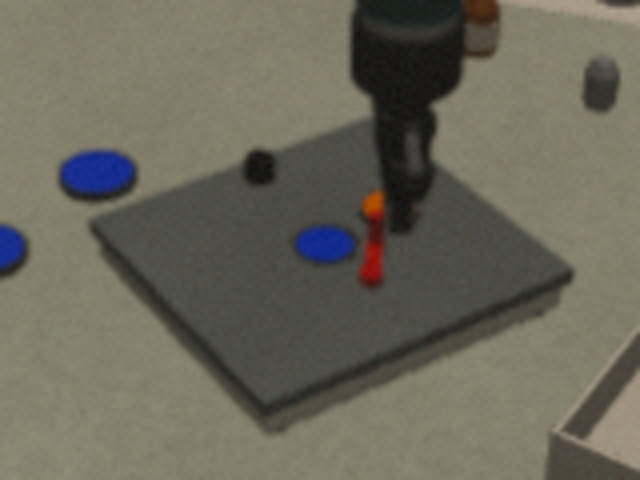

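The peg is at (376,222), still ahead of the fingers, and the arm is clear of the filter. Continuing.

Emit:
jog_arm(
  targets=[
    {"linear": [-4.3, -1.2, 0], "rotation": [0, 0, -0.041], "fingers": -1},
    {"linear": [-4.3, -0.9, 0], "rotation": [0, 0, -0.041], "fingers": -1},
    {"linear": [-4.3, -0.5, 0], "rotation": [0, 0, -0.041], "fingers": -1},
    {"linear": [-4.3, -0.2, 0], "rotation": [0, 0, -0.041], "fingers": -1},
    {"linear": [-4.3, 0.1, 0], "rotation": [0, 0, -0.041], "fingers": -1},
  ],
)

```text
clock: 11.0
eef_pos: [0.6114, 0.0344, 0.0758]
ee_rot: [3.141, -0.001, 0.877]
ft_force: [0.8, 1.0, 0.4]
opening: 0.0002
```

```bash
python3 w.py 13 scene
```

```text
scene blue 0.04 [345.3 213.6] 74 [0.5798 0.0232 0.04  ] [-0.8 -3.8]
scene blue 0.046 [345.3 213.6] 74 [0.584  0.0165 0.046 ] [ 5.7 -8.4]
scene amber 0.046 [365.6 205. ] 51 [0.6106 0.085  0.046 ] [ 3.8 65.1]
11.05 [0.61091704 0.03383806 0.07574767] [3.14127759e+00 6.01548687e-04 8.77843125e-01] 0.00014531739089022904 [-0.4030846   0.57935874  0.58047486] [[23.8 18. ]]
```

View pics/scene13.png

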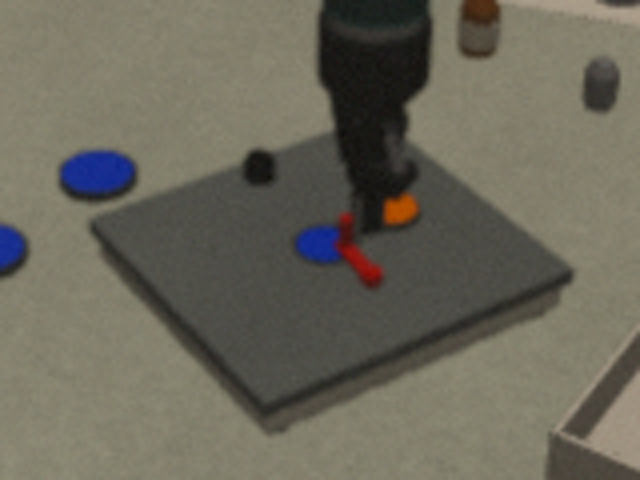

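Emit:
jog_arm(
  targets=[
    {"linear": [-4.2, 0.4, 0], "rotation": [0, 0, -0.041], "fingers": -1},
    {"linear": [-2, 0.3, 0], "rotation": [0, 0, 0], "fingers": -1},
    {"linear": [-1, 0, 0], "rotation": [0, 0, 0], "fingers": -1},
    {"linear": [0, 0, 0], "rotation": [0, 0, 0], "fingers": -1},
    {"linear": [0, 0, 0], "rotation": [0, 0, 0], "fingers": -1},
  ],
)

```text
clock: 11.55
eef_pos: [0.6091, 0.0305, 0.076]
ee_rot: [-3.141, -0.006, 0.917]
ft_force: [2.2, 7.4, -0.8]
opening: -0.0002
```

```bash
python3 w.py 14 scene
```

```text
scene blue 0.04 [344.5 213.6] 62 [0.578  0.0218 0.04  ] [-1.9 -5.8]
scene blue 0.046 [344.5 213.6] 62 [0.5822 0.0151 0.046 ] [  4.6 -10.4]
scene amber 0.046 [365.1 205. ] 58 [0.6091 0.0843 0.046 ] [ 2.7 63.9]
11.6 [0.60906467 0.03051182 0.07596579] [-3.14133951 -0.00607543  0.91668535] 0.00010431705598323183 [ 2.85278776  7.73678426 -2.14803068] [[23.4 14.2]]
```

View pics/scene14.png

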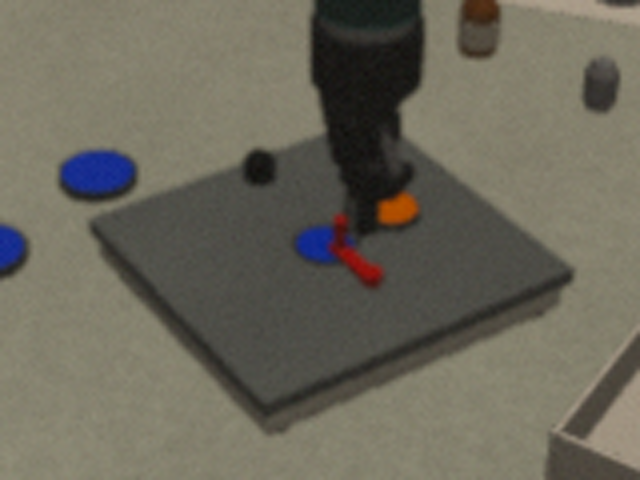

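Force is building (8 N) with the tool at the predicted shut position. A slightly firmer push will confirm it's on the stop.

Emit:
jog_arm(
  targets=[
    {"linear": [-2, 0.3, 0], "rotation": [0, 0, 0], "fingers": -1},
    {"linear": [-1.5, 0, 0], "rotation": [0, 0, 0], "fingers": -1},
    {"linear": [0, 0, 0], "rotation": [0, 0, 0], "fingers": -1},
    {"linear": [0, 0, 0], "rotation": [0, 0, 0], "fingers": -1},
    {"linear": [0, 0, 0], "rotation": [0, 0, 0], "fingers": -1},
  ],
)

```text
clock: 12.1
eef_pos: [0.6088, 0.03, 0.0762]
ee_rot: [-3.141, -0.013, 0.918]
ft_force: [6.4, 13.0, -3.5]
opening: -0.0002
```

Emit:
jog_arm(
  targets=[
    {"linear": [8, 0, 0], "rotation": [0, 0, 0], "fingers": -1},
    {"linear": [12, 0, 0], "rotation": [0, 0, 0], "fingers": -1},
    {"linear": [0, 0, -30], "rotation": [0, 0, 0], "fingers": -1},
    {"linear": [0, 0, -40], "rotation": [0, 0, 0], "fingers": -1},
    {"linear": [0, 0, -40], "rotation": [0, 0, 0], "fingers": -1},
  ],
)

```text
clock: 12.6
eef_pos: [0.6171, 0.0411, 0.1858]
ee_rot: [-3.141, 0.003, 0.916]
ft_force: [-0.0, 1.0, -0.8]
opening: -0.0001
```

Emit:
jog_arm(
  targets=[
    {"linear": [-40, 0, 0], "rotation": [0, 0, 0], "fingers": -1},
    {"linear": [-40, 0, 0], "rotation": [0, 0, 0], "fingers": -1},
    {"linear": [-40, 0, 0], "rotation": [0, 0, 0], "fingers": -1},
    {"linear": [-30, 0, 0], "rotation": [0, 0, 0], "fingers": -1},
    {"linear": [0, 0, 0], "rotation": [0, 0, 0], "fingers": -1},
  ],
)

```text
clock: 13.1
eef_pos: [0.5243, -0.0802, 0.1854]
ee_rot: [-3.141, 0.003, 0.913]
ft_force: [-0.1, -0.4, -0.2]
opening: 0.0003
```

```bash
python3 w.py 15 scene wrist; python3 flat.py wrist15.pkl
```

```text
scene blue 0.04 [344.6 213.6] 61 [0.5781 0.0222 0.04  ] [-2.  -5.4]
scene blue 0.046 [344.6 213.6] 61 [0.5823 0.0155 0.046 ] [  4.5 -10. ]
scene amber 0.046 [363.1 204.5] 92 [0.6031 0.0833 0.046 ] [-2.4 60.7]
wrist blue 0.04 [295.7  44.9] 1966 [0.5825 0.0233 0.04  ] [ 1.6 -2.7]
wrist blue 0.046 [295.7  44.9] 1966 [0.5822 0.0223 0.046 ] [ 1.8 -3.7]
13.2 [ 0.52661436 -0.0783781   0.18558067] [3.14098286e+00 2.52637586e-04 9.15483100e-01] -5.8291395682587865e-05 [0.60573756 0.4013463  0.2112541 ] [[ -10.8 -118. ]]
blue plane slopes,z [-0.00010506 -0.0012173   0.04091938] centre [0.58238636 0.02310518 0.04091938] [[ 1.6 -2.9]]
deck [-0.000195   -0.00124008  0.04071601]
```

View pics/scene15.png

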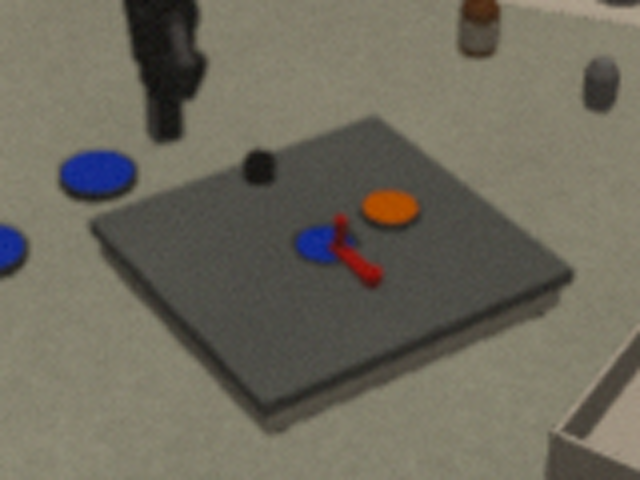

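View pics/wrist15.png

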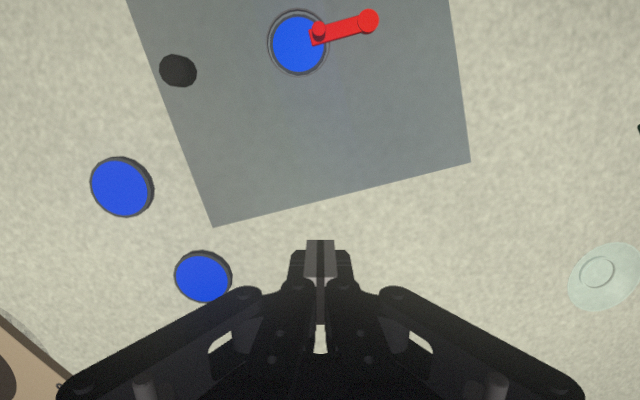

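The wrist view shows blue seated at (297,43) with the clip arm from the boss (368,20) to the peg (319,30) over its edge. I'll check the clip angle numerically before handing in.

```bash
python3 - <<'E'
from h import *
s=pickle.load(open("wrist15.pkl","rb")); z=s["z_map"]
m=masks(s)["red"]; m[200:]=0; ys,xs=np.nonzero(m); P=np.array(s["position"])+ray(s,np.c_[xs,ys])*z[ys,xs][:,None]
k=P[:,2]>.066; peg=P[k].mean(0); print("peg",peg,tobase(peg),k.sum())
k=(P[:,2]<.053)&(P[:,2]>.044); b=tobase(P[k]); l=cv2.fitLine(b.astype(np.float32),2,0,.01,.01).ravel(); print("arm line",l,"angle from x",np.degrees(np.arctan(l[1]/l[0])))
h=cv2.cvtColor(s["frame"],cv2.COLOR_RGB2HSV)
# deck side edge directions for the yaw check
vv,uu=np.mgrid[0:400,0:640]; Q=np.array(s["position"])+ray(s,np.c_[uu.ravel(),vv.ravel()])*z.ravel()[:,None]
t=pickle.load(open("top0.pkl","rb"))
print(tobase(onz(s,[(213,227),(470,162)],.04)))
E
```

```text
peg [0.59976467 0.01630455 0.07439672] [[20.3 -2.5]] 171
arm line [ 9.9959517e-01  2.8452192e-02  4.4146687e+01 -2.2727273e+00] angle from x 1.6304103
[[-116.3 -131.4]
 [ 123.1 -132. ]]
```

```bash
python3 -c "
from workcell import order
print(order.sign_off())"
```

```text
the job is handed in; nothing more can be done
None
```

I nudged the small blue filter across the deck with two slightly open fingertips until it dropped into the seat. Then I swept the red clip round by its peg with the fingers shut, backed the arm off, and handed the job in at about 13 s. The filter was never gripped or lifted.

**Filter:** in the last wrist view its top was within about 0.2 mm of deck level. Its slope matched the deck's, and it was centred in the seat within camera error.

**Clip:** the force at the peg rose to about 14 N while the fingers moved only about 0.5 mm more, so it was against its stop. The camera put the arm 1.6° off the base's x axis, on the past-shut side. I took that as measurement error.

**Everything else:** in the last scene picture the amber filter was within 0.3 mm of where it started. The dust cap looked unmoved; I did not measure it or the objects on the bench.

**What disagreed:** the wrist camera read positions 2–3 mm off the top view. My first estimate of fingertip height was too high, so early on the tips pressed on the deck with about 21–23 N while they pushed the filter. I raised them before it reached the seat.

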